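# Daily check of the bean dishes and packing them in the press-catch case

### The job

First open the storage case by pressing its front catch, keeping a finger over the sprung lid and easing it up until it stands wide open: it must never fly up. Then, from the largest to the smallest, lift each covered bean dish by its knob to the viewing stand and hold it level and still midway between the two pointers, at their height, for about two seconds (for its daily picture), and pack every dish upright, side by side, in the case. Last, push the lid down until the catch holds it shut; leave the tin, mug and canister where they are.

Things in the scene. Friction and masses are not known exactly. Their poses are not given: they have to be found in the camera images.
- case: storage case, fixed: grey open tub 132 (x, depth) x 292 (y, width) x 68 mm high, walls and floor 6 mm, inside 120 x 280 x 62 mm deep; origin at the centre of its underside, z up; -x is its front, which faces the robot and carries the catch; the lid hangs on the far (+x) rim. It takes all three dishes in a row along its y
- case_lid (a joint): white lid, 132 x 292 x 8 mm, its top 76 mm above the worktop when shut; 0 shut (0.01 when caught), opens to a stop at 1.75 rad, just past upright, where its spring holds it. The spring pushes it open with 1 to 2 N at the front edge: once let go it flies up unless a finger over it slows it. Pushed down at the front (some 5 to 10 N at the end, past the catch's nose) it is caught again
- lid_hinge (a point): the middle of the lid's hinge axis (which lies along the case's y), 66 mm behind the case's centre and 72 mm above the worktop
- lid_front (a point): middle of the lid's front edge, on its top face, 132 mm from the hinge; it moves with the lid
- case_catch (a joint): black push catch at the middle of the case's front, a rocker about an axis along the case's y; 0 at rest, 0.30 rad pressed right down, lets the lid go at 0.15 to 0.2. About 5 N on its pad's middle press it right down (some 7 mm); it springs back
- catch_pad (a point): middle of the top face of the catch's pad, a black bar 28 x 46 mm ahead of the lid: 98 mm in front of the case's centre, 92 mm above the worktop; so 32 mm ahead of the lid's front edge, 16 mm higher than the shut lid and still some 8 mm higher when pressed: one fingertip can press it while the other stands just over the lid
- stand: viewing stand, fixed: wooden foot 60 (x) x 220 (y) x 8 mm with a steel post 10 mm thick and 142 mm high at each end of its y, 100 mm from the middle; each post has a brass pointer 130 mm above the worktop, pointing at the other, their tips 144 mm apart; origin at the centre of the foot's underside
- view_mark (a point): the viewing place: the point in the air midway between the two pointer tips, 130 mm above the worktop
- dish_large: the large covered dish: round, flat, 84 mm across and 22 mm high, white with a clear lid fixed on it and a dark round upright knob 24 mm across and 30 mm high in the middle of the lid (52 mm high over all), beans inside, about 160 g; origin at the centre of its underside, z up. In some runs this dish is absent
- dish_medium: the medium covered dish: round, flat, 72 mm across and 22 mm high, white with a clear lid fixed on it and a dark round upright knob 24 mm across and 30 mm high in the middle of the lid (52 mm high over all), beans inside, about 120 g; origin at the centre of its underside, z up. In some runs this dish is absent
- dish_small: the small covered dish: round, flat, 60 mm across and 22 mm high, white with a clear lid fixed on it and a dark round upright knob 24 mm across and 30 mm high in the middle of the lid (52 mm high over all), beans inside, about 90 g; origin at the centre of its underside, z up. In some runs this dish is absent
- tin: bystander: low food tin, 75 mm across, 58 mm high; origin at the centre of its underside
- mug: bystander: striped mug 82 mm across, 90 mm high, with a handle; origin at the centre of its underside
- blue_canister: bystander: square blue canister 92 x 92 x 120 mm; origin at the centre of its underside
Mind the look-alikes: they are no part of the job. What is shaped like the dish_large but green or turquoise is not meant.

How it is judged:
On the way, in this order (a step that is already met when the one before it is completed fails the run):
1. the catch has been pressed and the lid is wide open (past 1.4 rad) (value of joint case_lid above 1.4 rad), for 0.3 s.
2. the large dish has been held level and still at the viewing place for 1.5 s (its middle within 22 mm sideways and 20 mm in height of the viewing place) (horizontal distance between dish_large and view_mark below 0.022 m and z of dish_large in the frame of view_mark between -0.031 and 0.009 m and angle between dish_large's own z axis and vertical below 0.2 rad and linear speed of dish_large below 0.05 m/s), for 1.5 s.
3. the medium dish has been held level and still at the viewing place for 1.5 s (its middle within 22 mm sideways and 20 mm in height of the viewing place) (horizontal distance between dish_medium and view_mark below 0.022 m and z of dish_medium in the frame of view_mark between -0.031 and 0.009 m and angle between dish_medium's own z axis and vertical below 0.2 rad and linear speed of dish_medium below 0.05 m/s), for 1.5 s.
4. the small dish has been held level and still at the viewing place for 1.5 s (its middle within 22 mm sideways and 20 mm in height of the viewing place) (horizontal distance between dish_small and view_mark below 0.022 m and z of dish_small in the frame of view_mark between -0.031 and 0.009 m and angle between dish_small's own z axis and vertical below 0.2 rad and linear speed of dish_small below 0.05 m/s), for 1.5 s.
At the end, for the whole second after the job is handed in: The lid is shut and caught (under 0.04 rad) and the catch is back up, and every dish present stands upright (within 0.15 rad) and at rest on the floor of the case (value of joint case_lid below 0.04 rad and value of joint case_catch below 0.08 rad and x of dish_large in the frame of case between -0.06 and 0.06 m and y of dish_large in the frame of case between -0.14 and 0.14 m and z of dish_large in the frame of case between 0 and 0.018 m and angle between each of dish_large, dish_medium, dish_small's own z axis and vertical below 0.15 rad and linear speed of each of dish_large, dish_medium, dish_small below 0.02 m/s and x of dish_medium in the frame of case between -0.06 and 0.06 m and y of dish_medium in the frame of case between -0.14 and 0.14 m and z of dish_medium in the frame of case between 0 and 0.018 m and x of dish_small in the frame of case between -0.06 and 0.06 m and y of dish_small in the frame of case between -0.14 and 0.14 m and z of dish_small in the frame of case between 0 and 0.018 m); the robot touches nothing.
It fails at once if the lid flies up (faster than 4 rad/s while more than 0.45 rad open) (value of joint case_lid above 0.45 rad and velocity of joint case_lid above 4 rad/s).
It fails at once if the tin is moved by more than 4 cm (distance of tin from where it was at the start of the episode above 0.04 m).
It fails at once if the mug is moved by more than 4 cm (distance of mug from where it was at the start of the episode above 0.04 m).
It fails at once if the canister is moved by more than 4 cm (distance of blue_canister from where it was at the start of the episode above 0.04 m).
Of dish_large, dish_medium, dish_small only 2 to 3 are there at a start; the rules pass over those that are not, and their reading is None.
At some moment in a run one of dish_large, dish_medium, dish_small may be knocked a few centimetres aside while the robot is not near it.
Once in a run the grip may slacken for a moment while it holds something.
It also fails if it takes over 210 s, if anything falls off the work surface, if the arm or the gripper's body presses on something with over 40 N, if the wrist force passes 120 N, or if a joint passes its speed limit or range.

### The arm

A 7-joint arm with a two-finger parallel gripper is mounted at the origin on a cart in front of the work surface, level with it; the furniture and walls round the work are solid. World frame = base frame: x ahead of the robot, y to its left, z up, the work surface at z = 0. Lengths are in m, angles in rad, forces in N, time in s.
With the tool pointing down it reaches from about 0.4 to 0.85 m from the base axis. Payload 4.5 kg.
Tool frame: the origin (TCP) lies at the very end of the fingers, on their centre line; the grasp point (between the pads) lies 19 mm behind it (r.pinch_z is the distance from the TCP to the grasp point, in m); z points along the fingers, y is the line along which they close (so a half turn about z gives the same grasp; the last joint's range is limited). The gripper opens to 88 mm and grips with 3 to 60 N. Pads are 18 mm wide; open, the fingers measure 123 mm over their backs; the gripper's body (75 mm by 187 mm) begins 45 mm behind the grasp point.
Start: joints at [0.034, 0.689, -0.195, 1.565, 0.157, 0.902, -0.215], TCP at [0.625, 0, 0.214] pointing down, gripper open.
Joint ranges: [-3.01, 3.01], [-0.46, 2.08], [-1.47, 1.51], [0.13, 2.56], [-1, 4.14], [0.04, 2.09], [-2.66, 2.66]. Speed limits (rad/s): [2.57, 2.57, 3.14, 3.14, 3.14, 3.14, 3.14].

### API

Orientations are given as a unit quaternion [x, y, z, w].
In Python, from plant import r, cams gives the robot as it stands.
- The arm moves only by the shell command python3 -m pendant 'ROWS' [FORCE]. ROWS is JSON, a list of rows, each a list of 3 entries, a list of its own where there are three numbers: the closure, from -1 (fully open) to 1 (shut), then the shift along the tool's x, y, z in mm, then the turn, a rotation vector about the tool's x, y, z in degrees. A call has 1 to 8 rows; each row shifts and turns the commanded pose from where the row before left it, along the tool's axes as they then stand; what a row does not reach is not made up. A row lasts 1/8 s, in which the tool goes at most 62.5 mm and 10.7 degrees, less where a joint would pass 70% of its speed; a pose out of reach is approached as far as the arm can. A call with a gripper value outside its range is refused whole. The fingers move at their own pace and stop on an object; FORCE is the grip in N (left out, the last holds). Time passes only in rows, so rows that do not move let the fingers close. It gives the time, the measured TCP pose, the force, the opening and the grip force at its end, in the units of the state.
- r.get_state(): the state, without advancing time (a new reading comes with each control period).
- cams.snapshot(name): name is "scene" or "side" or "wrist"; returns a dict with "img" (400x640x3 uint8, red, green, blue), "camera_matrix" (3x3 intrinsics, pixels), "camera_from_world" (4x4, takes a point from world to camera coordinates); the wrist camera has in their place "tool_from_camera" (4x4, takes a point from camera to tool coordinates, whose origin is the TCP and whose axes are the flange's). Camera axes: x right, y up, looking along -z (the intrinsics and any distortion apply to the point x, -y, -z); pixel columns grow to the right and rows downward; lengths in m; the calibration is good to about 2 mm. A picture is of the moment at which its call begins: read the wrist's pose just before it. There is no depth.
- r.finish_job(): hands the job in; it is judged then, once.
The state is a dict: "clock": time; "q": joint angles; "qd": joint speeds; "joint_torque": joint torques, N m; "tool_pos": TCP position; "eef_rot": TCP orientation; "contact_force": force on the tool from outside, world axes, zero at the start; "moment": the same for the moment, N m; "opening": opening from 0.0 (shut) to 1.0 (fully open); "finger_force": force on a finger pad.
Only numpy, scipy, OpenCV 4.12 (cv2) and the standard library are available. Lean on these libraries where they do the work, as an engineer would, in place of code of your own. Each camera call takes 0.05 s, during which the arm holds its last target. There are 200 camera calls.

## Working session

There is one attempt and no reset: what is moved stays moved. The work goes in short steps, Python scripts to look and compute and a shell command to move; the robot and the scene stay as the last step left them, time stands still between calls to the robot, and variables do not carry over. Pictures are saved under pics/ and viewed, at most 14 in all, crops included, and the job is handed in when it is done.

```bash
ls; mkdir -p pics; cat > h.py <<'E'
import numpy as np, cv2
from scipy.spatial.transform import Rotation as R
from plant import r, cams
def snap(n,f=None):
    st=r.get_state(); s=cams.snapshot(n)
    if f: cv2.imwrite('pics/'+f,cv2.cvtColor(s['img'],cv2.COLOR_RGB2BGR))
    if n=='wrist':
        T=np.eye(4);T[:3,:3]=R.from_quat(st['eef_rot']).as_matrix();T[:3,3]=st['tool_pos']
        wc=T@s['tool_from_camera']
    else: wc=np.linalg.inv(s['camera_from_world'])
    np.savez('pics/'+n+'.npz',K=s['camera_matrix'],wc=wc)
    return s
def pt(n,u,v,z):
    d=np.load('pics/'+n+'.npz');K,wc=d['K'],d['wc']
    a=np.linalg.solve(K,[u,v,1.]);w=wc[:3,:3]@[a[0],-a[1],-a[2]];o=wc[:3,3]
    return (o+w*(z-o[2])/w[2]).round(4)
def px(n,p):
    d=np.load('pics/'+n+'.npz');K,wc=d['K'],d['wc']
    c=np.linalg.inv(wc)@[*p,1];q=K@[c[0],-c[1],-c[2]];return (q[:2]/q[2]).round(1)
E
python3 - <<'E'
from h import *
for n in ('scene','side','wrist'):
    s=snap(n,n+'0.png'); print(n,[k for k in s],np.load('pics/'+n+'.npz')['wc'].round(3).tolist())
st=r.get_state(); print(st, r.pinch_z)
E
```

```text
pics
scene ['img', 'camera_matrix', 'camera_from_world'] [[0.855, 0.329, -0.401, 0.108], [-0.518, 0.519, -0.68, -0.904], [-0.015, 0.789, 0.614, 0.816], [0.0, 0.0, 0.0, 1.0]]
side ['img', 'camera_matrix', 'camera_from_world'] [[0.895, 0.374, -0.243, 0.247], [-0.445, 0.765, -0.465, -0.716], [0.012, 0.524, 0.852, 1.172], [0.0, 0.0, 0.0, 1.0]]
wrist ['img', 'camera_matrix', 'tool_from_camera'] [[1.0, -0.0, 0.003, 0.624], [-0.001, 0.96, 0.281, 0.073], [-0.003, -0.281, 0.96, 0.383], [0.0, 0.0, 0.0, 1.0]]
{'clock': 0.15, 'q': array([ 0.0338274 ,  0.68977209, -0.19458641,  1.56606284,  0.15731328,
        0.9025162 , -0.21511476]), 'qd': array([ 0.00055434, -0.0019806 , -0.00085123, -0.00289761, -0.00105591,
        0.0013801 , -0.00091334]), 'joint_torque': array([-1.46674727e-03, -5.27863634e+01, -1.26819178e+00, -1.53587687e+01,
       -5.24473807e-02,  3.92338901e-03,  1.12435155e-04]), 'tool_pos': array([ 6.24500445e-01, -2.59277554e-05,  2.13219076e-01]), 'eef_rot': array([ 7.07081234e-01,  7.07131999e-01, -5.08489213e-04, -4.54465105e-04]), 'contact_force': array([-0.96345944, -0.67382189, -0.64755003]), 'moment': array([-0.0165251 , -0.0215599 ,  0.00356381]), 'finger_force': 0.0, 'opening': 1.0064565971435118} 0.0187
```

View pics/scene0.png

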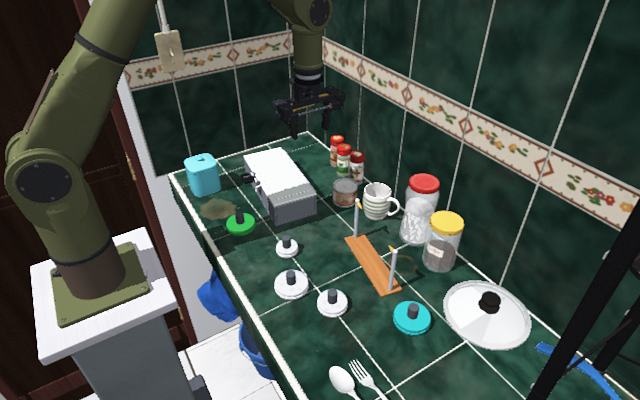

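View pics/side0.png

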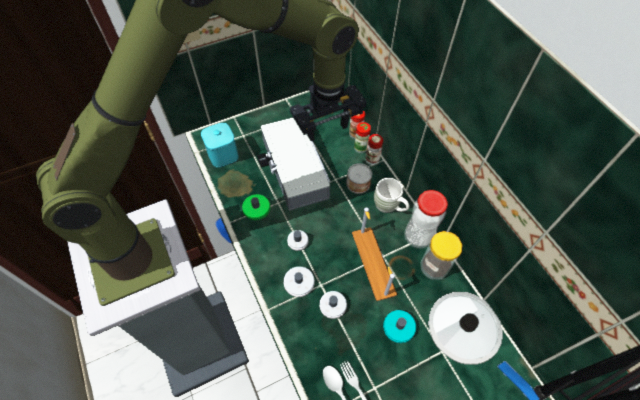

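```bash
python3 - <<'E'
import cv2
a=cv2.imread('pics/side0.png')[115:335,225:425]; cv2.imwrite('pics/c1.png',cv2.resize(a,None,fx=2.7,fy=2.7,interpolation=cv2.INTER_CUBIC))
a=cv2.imread('pics/scene0.png')[135:320,220:420]; cv2.imwrite('pics/c2.png',cv2.resize(a,None,fx=3,fy=3,interpolation=cv2.INTER_CUBIC))
E
```

```text
(no output)
```

View pics/c1.png

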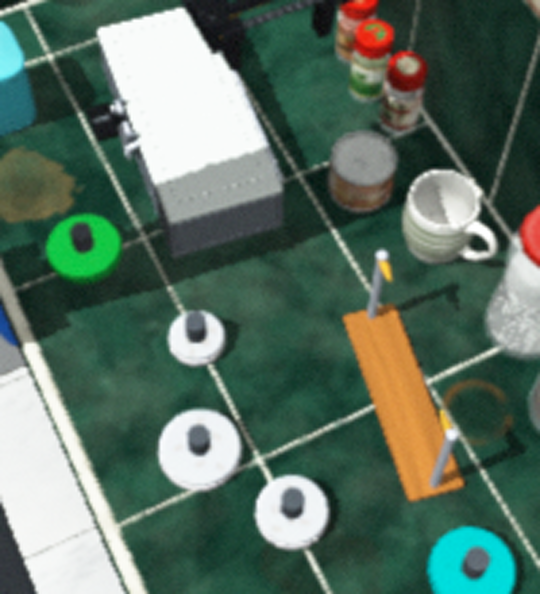

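View pics/c2.png

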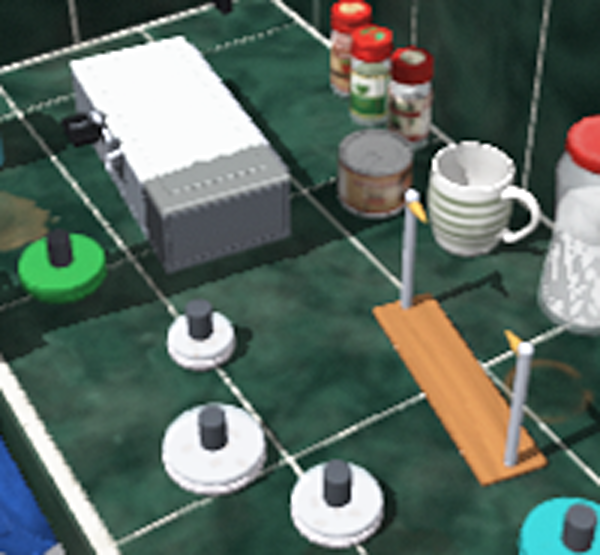

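```bash
python3 - <<'E'
from h import *
S=lambda x,y:(225+x/2.7,115+y/2.7)
C=lambda x,y:(220+x/3,135+y/3)
def show(n,f,l):
    for k,x,y,z in l: print(n,k,pt(n,*f(x,y),z))
show('side',S,[('fn',170,224,.076),('bn',283,178,.076),('ff',98,30,.076),('bf',185,8,.076),('pad',112,115,.092),('padL',92,122,.09),
('small',196,320,.052),('large',198,433,.052),('med',292,492,.052),('postf',383,255,.142),('postn',452,435,.142),('tipf',389,275,.13),('tipn',443,412,.13),('tin',365,147,.058),('mug',443,195,.09),('green',82,230,.052)])
show('scene',C,[('fn',150,187,.076),('bn',290,180,.076),('ff',72,62,.076),('bf',184,38,.076),('pad',85,118,.092),
('small',199,308,.052),('large',212,410,.052),('med',338,466,.052),('postf',412,195,.142),('postn',526,348,.142),('tin',376,148,.058),('mug',472,158,.09),('green',60,235,.052)])
print(pt('side',219,130,.12))
E
```

```text
side fn [ 0.4756 -0.0518  0.076 ]
side bn [ 0.6123 -0.0514  0.076 ]
side ff [0.5103 0.2374 0.076 ]
side bf [0.6185 0.2241 0.076 ]
side pad [0.4729 0.0999 0.092 ]
side padL [0.4493 0.102  0.09  ]
side small [ 0.4564 -0.1584  0.052 ]
side large [ 0.4052 -0.2747  0.052 ]
side med [ 0.4613 -0.3704  0.052 ]
side postf [ 0.638  -0.2186  0.142 ]
side postn [ 0.6005 -0.4145  0.142 ]
side tipf [ 0.6365 -0.2359  0.13  ]
side tipn [ 0.609  -0.3875  0.13  ]
side tin [ 0.7222 -0.0432  0.058 ]
side mug [ 0.7536 -0.1558  0.09  ]
side green [ 0.3907 -0.0021  0.052 ]
scene fn [ 0.4835 -0.0082  0.076 ]
scene bn [ 0.6022 -0.0704  0.076 ]
scene ff [0.5111 0.2397 0.076 ]
scene bf [0.6382 0.2183 0.076 ]
scene pad [0.4707 0.1099 0.092 ]
scene small [ 0.4547 -0.1587  0.052 ]
scene large [ 0.4073 -0.2698  0.052 ]
scene med [ 0.4618 -0.3713  0.052 ]
scene postf [ 0.6355 -0.219   0.142 ]
scene postn [ 0.5993 -0.4143  0.142 ]
scene tin [ 0.7156 -0.0512  0.058 ]
scene mug [ 0.7583 -0.15    0.09  ]
scene green [ 3.909e-01 -3.000e-04  5.200e-02]
[0.3768 0.2411 0.12  ]
```

View pics/wrist0.png

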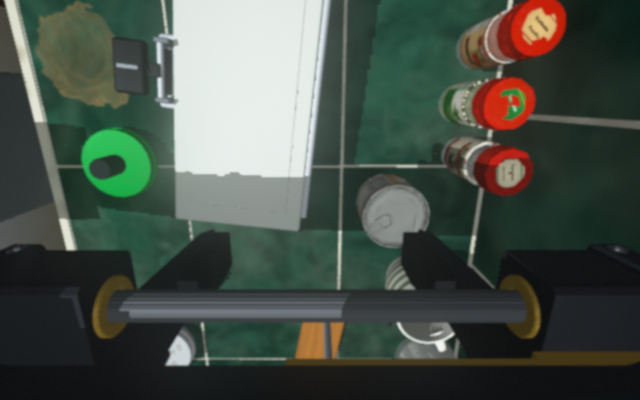

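```bash
python3 - <<'E'
from h import *
for k,u,v,z in [('fn',177,217,.076),('bn',300,230,.076),('f0',173,2,.076),('b0',326,2,.076),('pad',130,66,.092),('p1',114,38,.09),('p2',145,38,.09),('p3',113,93,.09),('p4',150,93,.09),('stain',85,55,0)]: print(k,pt('wrist',u,v,z))
E
```

```text
fn [ 0.4765 -0.0443  0.076 ]
bn [ 0.6058 -0.059   0.076 ]
f0 [0.4983 0.1557 0.076 ]
b0 [0.6316 0.1555 0.076 ]
pad [0.4609 0.1022 0.092 ]
p1 [0.4498 0.1247 0.09  ]
p2 [0.4764 0.1247 0.09  ]
p3 [0.4407 0.0798 0.09  ]
p4 [0.474  0.0798 0.09  ]
stain [0.3601 0.1231 0.    ]
```

The pictures show the case at upper left, yawed about -6°, with the pad at wrist (130,66). The three white dishes are small (298,234), large (298,275) and medium (333,297) in the side view. The stand is at right, and the green and turquoise dishes are decoys.

The two fixed views and the wrist agree on these positions:

| Item | x | y | Note |
|---|---|---|---|
| Case centre | .558 | .0935 | yaw -6.3° |
| Stand middle | .619 | -.316 | yaw about -11° |

I'll go above the catch now.

```bash
python3 -m pendant '[[-0.27,[0,0,0],[0,0,6.3]],[-0.27,[30,-46,20],[0,0,0]],[-0.27,[30,-46,20],[0,0,0]],[-0.27,[26,-47,20],[0,0,0]],[-0.27,[0,0,38],[0,0,0]],[-0.27,[0,0,0],[0,0,0]],[-0.27,[0,0,0],[0,0,0]]]' 20; python3 - <<'E'
from h import *
snap('wrist','w1.png'); s=r.get_state(); print(s['tool_pos'],R.from_quat(s['eef_rot']).as_matrix().round(3).tolist(),s['opening'])
snap('side','s1.png')
E
```

```text
clock: 1.02
tool_pos: [0.4974, 0.1004, 0.1165]
eef_rot: [0.745, 0.667, 0.001, 0.0]
contact_force: [-0.4, -0.6, -0.0]
opening: 0.633
finger_force: 0.0
[0.49776233 0.10036392 0.11686942] [[0.111, 0.994, 0.002], [0.994, -0.111, 0.0], [0.001, 0.002, -1.0]] 0.6333352130490376
```

View pics/w1.png

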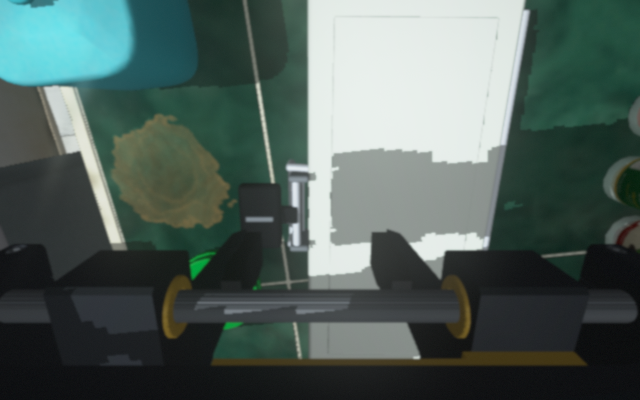

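```bash
python3 - <<'E'
from h import *
T=r.get_state();M=R.from_quat(T['eef_rot']).as_matrix()
for k,u,v,z in [('p1',240,184,.092),('p2',280,184,.092),('p3',240,234,.092),('e1',309,100,.076),('e2',309,270,.076),('b1',524,20,.076),('tipA',247,235,.117),('tipB',387,235,.117)]:
    p=pt('wrist',u,v,z); print(k,p,((p-T['tool_pos'])@M*1000).round(1))
E
```

```text
p1 [0.4499 0.1272 0.092 ] [ 21.3 -50.6  24.9]
p2 [0.4755 0.1243 0.092 ] [ 21.2 -24.9  24.9]
p3 [0.4436 0.0927 0.092 ] [-13.7 -53.1  24.8]
e1 [0.4999 0.1739 0.076 ] [73.2 -6.2 41. ]
e2 [0.4853 0.0511 0.076 ] [-50.5  -7.   40.9]
b1 [0.6347 0.2055 0.076 ] [119.6 124.3  41.4]
tipA [0.4554 0.1019 0.117 ] [ -3.3 -42.3  -0.1]
tipB [0.5375 0.0927 0.117 ] [-3.3 40.3  0.1]
```

The fingertip sits over the pad: pad centre at tool y -38, finger at -37. The lid's edge is at y -6.5, so the other finger is about 97 mm from the hinge. Next I press.

```bash
python3 -m pendant '[[-0.27,[0,0,10],[0,0,0]],[-0.27,[0,0,8],[0,0,0]],[-0.27,[0,0,4],[0,0,0]],[-0.27,[0,0,3],[0,0,0]],[-0.27,[0,0,2],[0,0,0]],[-0.27,[0,0,0],[0,0,0]]]';python3 -m pendant '[[-0.27,[0,0,2],[0,0,0]],[-0.27,[0,0,0],[0,0,0]],[-0.27,[0,0,0],[0,0,0]]]'
```

```text
clock: 1.88
tool_pos: [0.4963, 0.1008, 0.0888]
eef_rot: [0.745, 0.667, -0.0, -0.0]
contact_force: [0.5, -0.0, 0.2]
opening: 0.633
finger_force: 0.0
clock: 2.25
tool_pos: [0.4963, 0.1008, 0.0869]
eef_rot: [0.745, 0.667, 0.0, 0.0]
contact_force: [-0.7, 0.3, -0.2]
opening: 0.635
finger_force: 0.0
```

```bash
python3 -m pendant '[[-0.27,[0,0,2],[0,0,0]],[-0.27,[0,0,0],[0,0,0]],[-0.27,[0,0,0],[0,0,0]]]' ;  python3 - <<'E'
from h import *
s=snap('scene','sc2.png')['img'];w=snap('wrist')['img']
a=cv2.resize(s[130:230,220:330],None,fx=4,fy=4,interpolation=cv2.INTER_CUBIC)
b=cv2.resize(w[150:350,180:430],(400,320))
o=np.zeros((400,840,3),np.uint8);o[:,:440]=a;o[:320,440:]=b
cv2.imwrite('pics/c3.png',cv2.resize(o[:,:,::-1],(798,380)))
E
```

```text
clock: 2.62
tool_pos: [0.4963, 0.1007, 0.0848]
eef_rot: [0.745, 0.667, 0.0, 0.0]
contact_force: [-0.1, 0.6, 0.6]
opening: 0.634
finger_force: 0.0
```

View pics/c3.png

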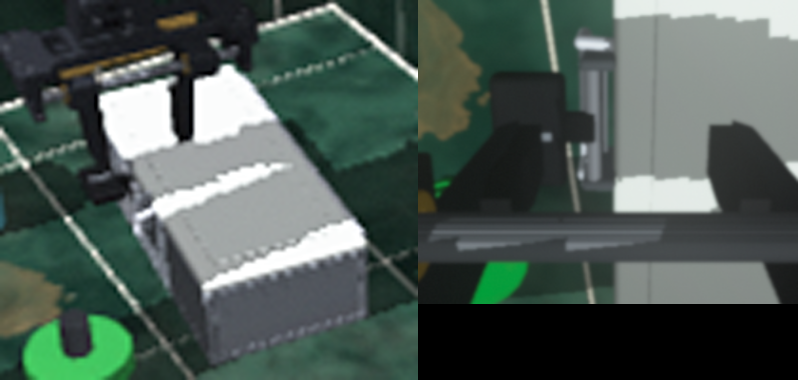

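```bash
python3 -m pendant '[[-0.27,[0,0,2],[0,0,0]],[-0.27,[0,0,0],[0,0,0]],[-0.27,[0,0,0],[0,0,0]]]' ; python3 -m pendant '[[-0.27,[0,0,1.5],[0,0,0]],[-0.27,[0,0,0],[0,0,0]],[-0.27,[0,0,0],[0,0,0]]]' ; python3 - <<'E'
from h import *
s=r.get_state();M=R.from_quat(s['eef_rot']).as_matrix();snap('wrist')
print(s['contact_force'],s['moment'],s['joint_torque'])
# this view: pad top-left etc
for u,v,z in [(227,197,.092),(277,197,.092)]:print(((pt('wrist',u,v,z)-s['tool_pos'])@M*1000).round(1))
print(px('wrist',s['tool_pos']+M@[0,-37,0]))
E
```

```text
clock: 3.1
tool_pos: [0.4963, 0.1007, 0.0828]
eef_rot: [0.745, 0.667, 0.0, 0.0]
contact_force: [-0.4, 0.0, 0.1]
opening: 0.639
finger_force: 0.0
clock: 3.48
tool_pos: [0.4963, 0.1007, 0.0813]
eef_rot: [0.745, 0.667, 0.0, 0.0]
contact_force: [-1.1, -0.5, 0.1]
opening: 0.635
finger_force: 0.0
[-1.11090941 -0.50090867  0.080535  ] [-0.04524581  0.00619283 -0.04996411] [-2.51026868e-03 -4.72078943e+01  1.58886630e-01 -6.86037898e+00
 -2.10515637e-02 -2.85332365e-02 -2.55938647e-05]
[ 23.5 -48.8 -10.7]
[ 23.5 -22.  -10.7]
[-48299.7    232.5]
```

```bash
python3 - <<'E'
from h import *
s=snap('side')['img'];w=snap('wrist')['img'];c=snap('scene')['img']
f=lambda i,y,x,h,ww,W,H:cv2.resize(i[y:y+h,x:x+ww],(W,H),interpolation=cv2.INTER_CUBIC)
o=np.hstack([f(s,110,240,70,70,400,400),f(c,140,225,70,70,400,400)])
p=f(w,160,180,120,240,800,200*2)[:190]
cv2.imwrite('pics/c4.png',np.vstack([o,p])[:,:,::-1])
t=r.get_state();M=R.from_quat(t['eef_rot']).as_matrix()
for y in(-28,-46):
  for x in (-9,9):
    for n in('side','scene','wrist'):
      print(x,y,n,px(n,t['tool_pos']+M@[x/1000,y/1000,0]))
E
```

```text
-9 -28 side [265.8 161.5]
-9 -28 scene [249.8 180. ]
-9 -28 wrist [271.1 243.7]
9 -28 side [264.2 157.1]
9 -28 scene [248.  176.9]
9 -28 wrist [269.9 215.4]
-9 -46 side [260.1 163.1]
-9 -46 scene [244.1 181.5]
-9 -46 wrist [241.  243.7]
9 -46 side [258.5 158.7]
9 -46 scene [242.3 178.4]
9 -46 wrist [238.9 215.4]
```

View pics/c4.png

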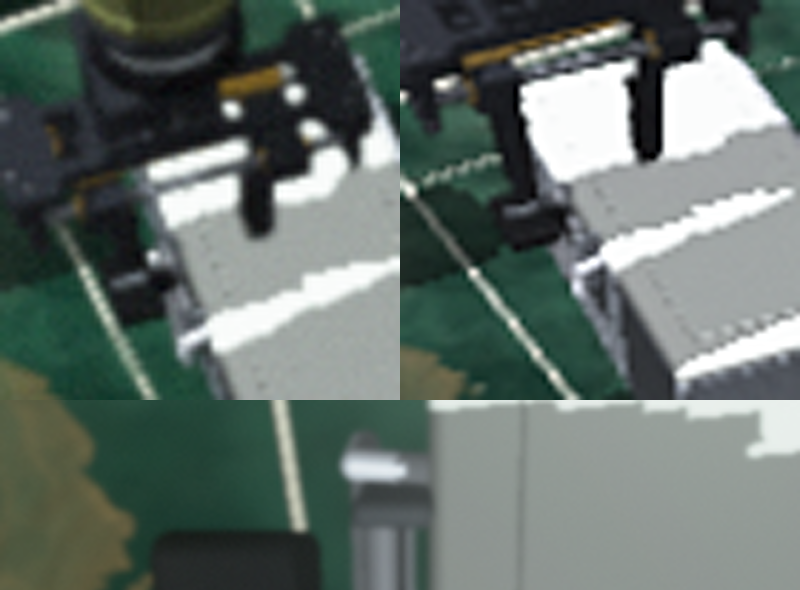

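```bash
python3 - <<'E'
from h import *
t=r.get_state();M=R.from_quat(t['eef_rot']).as_matrix()
def tri(obs):
    A=[];b=[]
    for n,u,v in obs:
        d=np.load('pics/'+n+'.npz');K,wc=d['K'],d['wc'];a=np.linalg.solve(K,[u,v,1.]);w=wc[:3,:3]@[a[0],-a[1],-a[2]];w/=np.linalg.norm(w);P=np.eye(3)-np.outer(w,w);A.append(P);b.append(P@wc[:3,3])
    p=np.linalg.lstsq(np.vstack(A),np.hstack(b),rcond=None)[0];return p.round(4),((p-t['tool_pos'])@M*1000).round(1)
print('lid tip',tri([('scene',225+248*.175,140+155*.175),('side',240+258*.175,110+236*.175)]))
print('pad centre',tri([('scene',248.6,178.9),('side',264.5,162)]))
print('predicted tip', px('scene',t['tool_pos']+M@[-.009,.037,0]),px('side',t['tool_pos']+M@[-.009,.037,0]))
d=np.load('pics/wrist.npz')
w=snap('wrist')['img'];cv2.imwrite('pics/c5.png',cv2.resize(w[180:260,200:440],(800,267),interpolation=cv2.INTER_CUBIC)[:,:,::-1])
E
```

```text
lid tip (array([0.527 , 0.0813, 0.1139]), array([-16. ,  32.6, -32.6]))
pad centre (array([0.461 , 0.0863, 0.0928]), array([-18.2, -33.5, -11.5]))
predicted tip [270.2 174.5] [286.2 155.8]
```

View pics/c5.png

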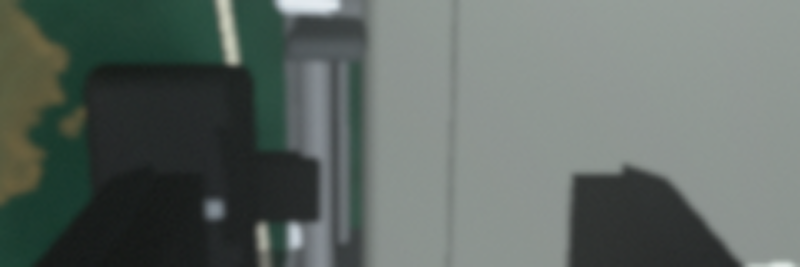

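```bash
python3 -m pendant '[[-0.27,[0,0,2],[0,0,0]],[-0.27,[0,0,0],[0,0,0]],[-0.27,[0,0,0],[0,0,0]]]' ; python3 -m pendant '[[-0.27,[0,0,2],[0,0,0]],[-0.27,[0,0,0],[0,0,0]],[-0.27,[0,0,0],[0,0,0]]]' ; python3 -m pendant '[[-0.27,[0,0,2],[0,0,0]],[-0.27,[0,0,0],[0,0,0]],[-0.27,[0,0,0],[0,0,0]]]' 
```

```text
clock: 4.1
tool_pos: [0.4963, 0.1008, 0.0793]
eef_rot: [0.745, 0.667, -0.0, -0.0]
contact_force: [-0.1, -0.8, 0.3]
opening: 0.636
finger_force: 0.0
clock: 4.47
tool_pos: [0.4963, 0.1007, 0.0773]
eef_rot: [0.745, 0.667, -0.0, 0.0]
contact_force: [-0.1, 0.4, -0.1]
opening: 0.636
finger_force: 0.0
clock: 4.85
tool_pos: [0.4963, 0.1008, 0.0753]
eef_rot: [0.745, 0.667, 0.0, 0.0]
contact_force: [0.0, 1.0, 0.6]
opening: 0.637
finger_force: 0.0
```

```bash
for i in 1; do python3 -m pendant '[[-0.27,[0,0,2],[0,0,0]],[-0.27,[0,0,0],[0,0,0]],[-0.27,[0,0,0],[0,0,0]]]' | sed -n '2p;4p'; python3 -m pendant '[[-0.27,[0,0,2],[0,0,0]],[-0.27,[0,0,0],[0,0,0]],[-0.27,[0,0,0],[0,0,0]]]'| sed -n '2p;4p' ; python3 -m pendant '[[-0.27,[0,0,2],[0,0,0]],[-0.27,[0,0,0],[0,0,0]],[-0.27,[0,0,0],[0,0,0]]]'| sed -n '2p;4p'; python3 -m pendant '[[-0.27,[0,0,2],[0,0,0]],[-0.27,[0,0,0],[0,0,0]],[-0.27,[0,0,0],[0,0,0]]]'| sed -n '2p;4p'; done
```

```text
tool_pos: [0.4963, 0.1008, 0.0733]
contact_force: [0.6, -0.2, 0.6]
tool_pos: [0.4963, 0.1007, 0.0713]
contact_force: [-0.3, 0.1, 0.7]
tool_pos: [0.4963, 0.1007, 0.0693]
contact_force: [-0.2, -0.3, -0.3]
tool_pos: [0.4963, 0.1008, 0.0674]
contact_force: [0.4, 0.8, 1.0]
```

```bash
for i in 1; do python3 -m pendant '[[-0.27,[0,0,2],[0,0,0]],[-0.27,[0,0,0],[0,0,0]],[-0.27,[0,0,0],[0,0,0]]]' | sed -n '2p;4p'; python3 -m pendant '[[-0.27,[0,0,2],[0,0,0]],[-0.27,[0,0,0],[0,0,0]],[-0.27,[0,0,0],[0,0,0]]]'| sed -n '2p;4p' ; python3 -m pendant '[[-0.27,[0,0,2],[0,0,0]],[-0.27,[0,0,0],[0,0,0]],[-0.27,[0,0,0],[0,0,0]]]'| sed -n '2p;4p'; done
```

```text
tool_pos: [0.4956, 0.1008, 0.0652]
contact_force: [-1.8, 0.5, 2.5]
tool_pos: [0.4952, 0.1008, 0.0637]
contact_force: [-4.1, 0.4, 9.6]
tool_pos: [0.4948, 0.1009, 0.062]
contact_force: [-5.4, 1.1, 13.6]
```

```bash
python3 - <<'E'
from h import *
t=r.get_state();M=R.from_quat(t['eef_rot']).as_matrix();print(t['contact_force'],t['moment'],'tool',t['contact_force']@M,t['moment']@M)
s=snap('side')['img'];w=snap('wrist')['img'];c=snap('scene')['img']
f=lambda i,y,x,h,ww,W,H:cv2.resize(i[y:y+h,x:x+ww],(W,H),interpolation=cv2.INTER_CUBIC)
o=np.hstack([f(s,115,240,60,70,400,343),f(c,140,225,60,70,400,343)])
cv2.imwrite('pics/c6.png',np.vstack([o,f(w,180,200,76,240,800,253)])[:,:,::-1])
E
```

```text
[-5.40115445  1.06786898 13.58177358] [ 0.25531512  1.46861434 -0.10038232] tool [  0.4639683   -5.51424045 -13.5703822 ] [1.48776879 0.09362869 0.09933877]
```

View pics/c6.png

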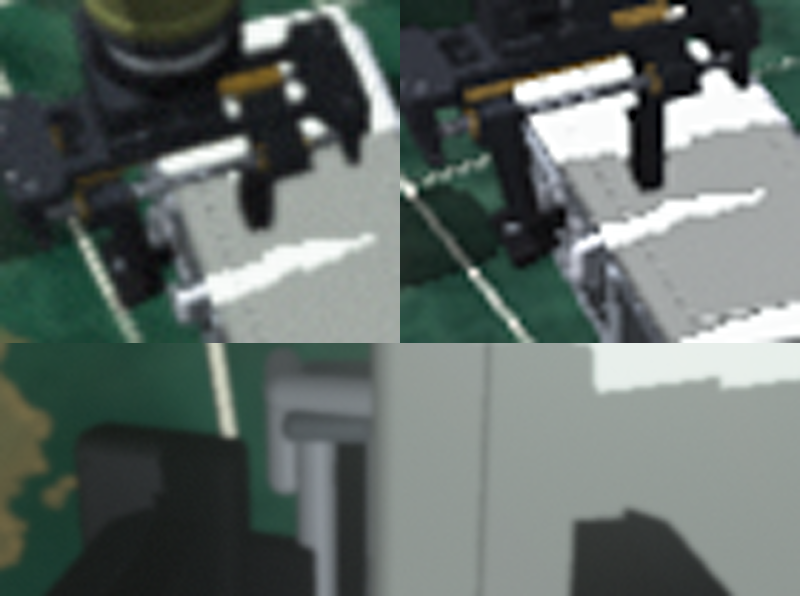

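```bash
python3 -m pendant '[[-0.27,[0,0,1.5],[0,0,0]],[-0.27,[0,0,0],[0,0,0]],[-0.27,[0,0,0],[0,0,0]]]' | sed -n '2p;4p'; python3 - <<'E'
from h import *
t=r.get_state();M=R.from_quat(t['eef_rot']).as_matrix();print('tool',t['contact_force']@M,t['moment']@M)
E
```

```text
tool_pos: [0.4948, 0.1009, 0.0616]
contact_force: [-6.9, 1.5, 25.1]
tool [  0.73293461  -7.09770185 -25.11438539] [2.09479198 0.01849166 0.01669227]
```

```bash
python3 -m pendant '[[-0.27,[0,0,-3],[0,0,0]],[-0.27,[0,0,-4],[0,0,0]],[-0.27,[0,0,-3],[0,0,0]],[-0.27,[0,0,-4],[0,0,0]],[-0.27,[0,0,0],[0,0,0]]]' | sed -n '2p;4p'; python3 - <<'E'
from h import *
t=r.get_state();M=R.from_quat(t['eef_rot']).as_matrix();print('tool',t['contact_force']@M,t['moment']@M)
E
python3 -m pendant '[[-0.27,[0,2.5,-10],[0,0,0]],[-0.27,[0,2.5,-10],[0,0,0]],[-0.27,[0,0,0],[0,0,0]]]' | sed -n '2p;4p'; python3 - <<'E'
from h import *
t=r.get_state();M=R.from_quat(t['eef_rot']).as_matrix();print('tool',t['contact_force']@M,t['moment']@M)
E
```

```text
tool_pos: [0.4978, 0.1007, 0.0742]
contact_force: [2.5, -0.5, 1.6]
tool [-0.22212984  2.58472469 -1.61675999] [-0.47680527 -0.09255167 -0.03276053]
tool_pos: [0.5019, 0.1003, 0.0948]
contact_force: [0.9, -0.4, 1.8]
tool [-0.2828311   0.89103524 -1.82033206] [-0.34995916 -0.02727157  0.03785587]
```

The lid is resting on the finger at about 1.8 N, so I keep easing it up.

```bash
python3 -m pendant '[[-0.27,[0,4,-10],[0,0,0]],[-0.27,[0,4,-10],[0,0,0]],[-0.27,[0,6,-9],[0,0,0]],[-0.27,[0,6,-9],[0,0,0]]]' | sed -n '2p;4p'; python3 -m pendant '[[-0.27,[0,8,-7.5],[0,0,0]],[-0.27,[0,8,-7.5],[0,0,0]],[-0.27,[0,10,-6.5],[0,0,0]],[-0.27,[0,10,-6.5],[0,0,0]],[-0.27,[0,0,0],[0,0,0]]]' | sed -n '2p;4p';  python3 - <<'E'
from h import *
t=r.get_state();M=R.from_quat(t['eef_rot']).as_matrix();print('tool',t['contact_force']@M,t['moment']@M)
E
```

```text
tool_pos: [0.5217, 0.098, 0.1325]
contact_force: [1.7, -1.2, 0.2]
tool_pos: [0.5581, 0.0939, 0.1603]
contact_force: [1.0, -0.6, 1.4]
tool [-0.44507212  1.05299954 -1.35743382] [-0.17587081 -0.03405702  0.01237541]
```

```bash
python3 -m pendant '[[-0.27,[0,8,-3],[0,0,0]],[-0.27,[0,7,-2],[0,0,0]],[-0.27,[0,7,-2],[0,0,0]],[-0.27,[0,7,-1],[0,0,0]],[-0.27,[0,7,0],[0,0,0]],[-0.27,[0,6,0],[0,0,0]],[-0.27,[0,0,0],[0,0,0]]]' | sed -n '2p;4p'; python3 - <<'E'
from h import *
t=r.get_state();M=R.from_quat(t['eef_rot']).as_matrix();print('tool',t['contact_force']@M,t['moment']@M)
E
python3 -m pendant '[[-0.27,[0,5,0],[0,0,0]],[-0.27,[0,5,0],[0,0,0]],[-0.27,[0,5,0],[0,0,0]],[-0.27,[0,5,0],[0,0,0]],[-0.27,[0,4,0],[0,0,0]],[-0.27,[0,4,0],[0,0,0]],[-0.27,[0,0,0],[0,0,0]]]' | sed -n '2p;4p'; python3 - <<'E'
from h import *
t=r.get_state();M=R.from_quat(t['eef_rot']).as_matrix();print('tool',t['contact_force']@M,t['moment']@M)
s=snap('side')['img'];w=snap('wrist')['img'];c=snap('scene')['img']
f=lambda i,y,x,h,ww,W,H:cv2.resize(i[y:y+h,x:x+ww],(W,H),interpolation=cv2.INTER_CUBIC)
cv2.imwrite('pics/c7.png',np.hstack([f(s,70,200,200,200,400,400),f(c,70,200,200,200,400,400)])[:,:,::-1])
E
```

```text
tool_pos: [0.5991, 0.0894, 0.1678]
contact_force: [0.9, -0.4, 0.2]
tool [-0.31452396  0.96498125 -0.24801217] [-0.2407393  -0.0124336   0.03541562]
tool_pos: [0.6266, 0.0864, 0.1678]
contact_force: [0.1, -1.0, -0.1]
tool [-0.98850905  0.17535643  0.06496789] [ 0.07028927  0.00170819 -0.06571187]
```

View pics/c7.png

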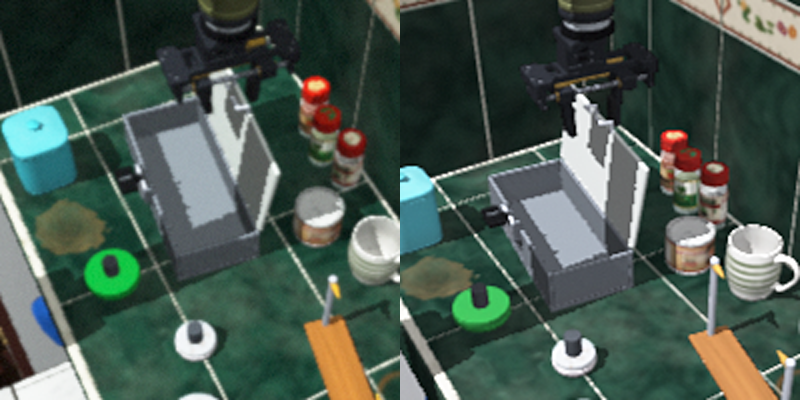

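The lid stands wide open at its stop with no force on the finger. I retreat upward and locate the dishes again.

```bash
python3 -m pendant '[[-0.27,[0,-4,-15],[0,0,0]],[-0.27,[0,0,-40],[0,0,0]],[-0.27,[0,0,-30],[0,0,0]],[-0.1,[0,0,0],[0,0,0]]]' | sed -n '2p;4p'
cat >> h.py <<'E'
def dishes(n='side',z=.022):
    im=snap(n)['img'];X0,Y0,s=.33,-.5,.001   # top-down map: col=(x-X0)/s,row=(y-Y0)/s
    q=np.array([[X0,Y0],[.58,Y0],[.58,0.],[X0,0.]]);
    src=np.float32([px(n,[*p,z]) for p in q]);H=cv2.getPerspectiveTransform(src,np.float32((q-[X0,Y0])/s))
    t=cv2.warpPerspective(im,H,(250,500));hs=cv2.cvtColor(t,cv2.COLOR_RGB2HSV)
    m=((hs[...,1]<60)&(hs[...,2]>120)).astype(np.uint8);m=cv2.morphologyEx(m,cv2.MORPH_OPEN,np.ones((9,9)))
    for c in cv2.findContours(m,cv2.RETR_EXTERNAL,cv2.CHAIN_APPROX_NONE)[0]:
        if cv2.contourArea(c)>1200:
            (x,y),(a,b),_=cv2.fitEllipse(c);print(n,'xy',round(X0+x*s,4),round(Y0+y*s,4),'ax',round(a),round(b))
E
python3 - <<'E'
from h import *
dishes('side');dishes('scene')
E
```

```text
tool_pos: [0.6242, 0.0874, 0.2565]
contact_force: [0.8, -0.2, -0.5]
side xy 0.4519 -0.1614 ax 61 65
side xy 0.402 -0.2778 ax 85 91
side xy 0.4468 -0.3505 ax 72 80
scene xy 0.4493 -0.1648 ax 61 71
scene xy 0.4014 -0.2791 ax 86 97
scene xy 0.4438 -0.354 ax 73 81
```

```bash
python3 -m pendant '[[0,[0,0,0],[0,0,-10]],[0,[0,0,0],[0,0,-10]],[0,[0,0,0],[0,0,-10]],[0,[0,0,0],[0,0,-10]],[0,[0,0,0],[0,0,-10]],[0,[0,0,0],[0,0,-10]],[0,[0,0,0],[0,0,-10]],[0,[0,0,0],[0,0,-10]]]'>/dev/null; python3 -m pendant '[[0,[0,0,0],[0,0,-10]],[0,[20,-43,0],[0,0,0]],[0,[25,-54,0],[0,0,0]],[0,[25,-54,0],[0,0,0]],[0,[25,-54,0],[0,0,0]],[0,[25,-54,0],[0,0,0]],[0,[25,-54,0],[0,0,0]]]'>/dev/null; python3 -m pendant '[[0,[20,-43,0],[0,0,0]],[0,[12,-25,30],[0,0,0]],[0,[0,0,40],[0,0,0]],[0,[0,0,40],[0,0,0]],[0,[0,0,0],[0,0,0]],[0,[0,0,0],[0,0,0]]]'
python3 - <<'E'
from h import *
s=r.get_state();M=R.from_quat(s['eef_rot']).as_matrix();print(M.round(3).tolist(),s['q'].round(2));im=snap('wrist','w8.png')['img']
for p in ([.406,-.272],[.4505,-.346]): print(((np.array([*p,.052])-s['tool_pos'])@M*1000).round(1),px('wrist',[*p,.052]))
E
```

```text
clock: 15.25
tool_pos: [0.4052, -0.2722, 0.1434]
eef_rot: [0.055, 0.999, 0.0, 0.0]
contact_force: [0.3, 0.4, -0.1]
opening: 0.499
finger_force: 0.0
[[-0.994, 0.109, 0.0], [0.109, 0.994, 0.0], [-0.0, 0.0, -1.0]] [ 0.83  0.67 -0.53  2.03  0.6   0.6   1.34]
[-0.8  0.3 91.4] [316.1 190.2]
[-53.1 -68.4  91.4] [241.4 245. ]
```

View pics/w8.png

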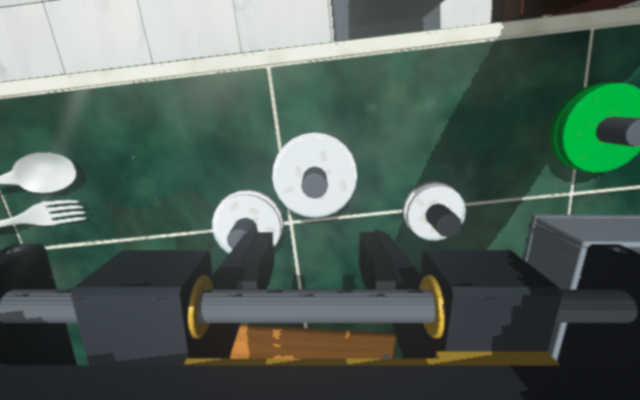

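```bash
python3 -m pendant '[[0,[0,0,40],[0,0,0]],[0,[0,0,40],[0,0,0]],[0,[0,0,20],[0,0,0]],[0,[0,0,6],[0,0,0]],[0,[0,0,0],[0,0,0]],[0,[0,0,0],[0,0,0]]]'| sed -n '2p;4p'; python3 -m pendant '[[0,[0,0,3],[0,0,0]],[0,[0,0,3],[0,0,0]],[0,[0,0,0],[0,0,0]],[0,[0,0,0],[0,0,0]]]'| sed -n '2p;4p'; python3 -m pendant '[[0,[0,0,3],[0,0,0]],[0,[0,0,0],[0,0,0]],[0,[0,0,0],[0,0,0]]]'| sed -n '2p;4p'
```

```text
tool_pos: [0.4056, -0.2729, 0.0379]
contact_force: [-0.1, 0.0, 1.0]
tool_pos: [0.4048, -0.2724, 0.0308]
contact_force: [-0.6, 0.9, 0.1]
tool_pos: [0.4048, -0.2724, 0.0278]
contact_force: [-0.0, 0.4, 1.1]
```

```bash
for k in 1; do python3 -m pendant '[[0,[0,0,2],[0,0,0]],[0,[0,0,0],[0,0,0]],[0,[0,0,0],[0,0,0]]]'| sed -n '2p;4p'; python3 -m pendant '[[0,[0,0,2],[0,0,0]],[0,[0,0,0],[0,0,0]],[0,[0,0,0],[0,0,0]]]'| sed -n '2p;4p';python3 -m pendant '[[0,[0,0,2],[0,0,0]],[0,[0,0,0],[0,0,0]],[0,[0,0,0],[0,0,0]]]'| sed -n '2p;4p'; done
```

```text
tool_pos: [0.4048, -0.2724, 0.0258]
contact_force: [0.4, -0.1, -0.4]
tool_pos: [0.4048, -0.2725, 0.0238]
contact_force: [-0.5, 0.1, -0.0]
tool_pos: [0.4048, -0.2724, 0.0218]
contact_force: [-0.4, -0.5, -0.0]
```

```bash
for k in 1; do python3 -m pendant '[[0,[0,0,3],[0,0,0]],[0,[0,0,0],[0,0,0]],[0,[0,0,0],[0,0,0]]]'| sed -n '2p;4p'; python3 -m pendant '[[0,[0,0,3],[0,0,0]],[0,[0,0,0],[0,0,0]],[0,[0,0,0],[0,0,0]]]'| sed -n '2p;4p';python3 -m pendant '[[0,[0,0,3],[0,0,0]],[0,[0,0,0],[0,0,0]],[0,[0,0,0],[0,0,0]]]'| sed -n '2p;4p'; done
```

```text
tool_pos: [0.4048, -0.2724, 0.0188]
contact_force: [0.3, -0.0, 0.3]
tool_pos: [0.4048, -0.2724, 0.0158]
contact_force: [-0.2, -0.5, -0.3]
tool_pos: [0.4048, -0.2724, 0.0128]
contact_force: [0.2, -0.6, -0.3]
```

```bash
for k in 1; do python3 -m pendant '[[0.1,[0,0,0],[0,0,0]],[0.1,[0,0,0],[0,0,0]],[0.2,[0,0,0],[0,0,0]],[0.2,[0,0,0],[0,0,0]]]' 8| sed -n '2p;4,6p'; python3 -m pendant '[[0.3,[0,0,0],[0,0,0]],[0.3,[0,0,0],[0,0,0]],[0.36,[0,0,0],[0,0,0]],[0.36,[0,0,0],[0,0,0]]]'| sed -n '2p;4,6p'; done
```

```text
tool_pos: [0.4048, -0.2725, 0.0128]
contact_force: [-0.6, -0.5, -1.0]
opening: 0.399
finger_force: 0.0
tool_pos: [0.4048, -0.2725, 0.0128]
contact_force: [-0.1, 0.1, 0.2]
opening: 0.324
finger_force: 0.0
```

```bash
for k in 1; do python3 -m pendant '[[0.36,[0,0,3],[0,0,0]],[0.36,[0,0,0],[0,0,0]],[0.36,[0,0,0],[0,0,0]]]'| sed -n '2p;4p'; python3 -m pendant '[[0.36,[0,0,3],[0,0,0]],[0.36,[0,0,0],[0,0,0]],[0.36,[0,0,0],[0,0,0]]]'| sed -n '2p;4p';python3 -m pendant '[[0.36,[0,0,2],[0,0,0]],[0.36,[0,0,0],[0,0,0]],[0.36,[0,0,0],[0,0,0]]]'| sed -n '2p;4p'; python3 -m pendant '[[0.36,[0,0,2],[0,0,0]],[0.36,[0,0,0],[0,0,0]],[0.36,[0,0,0],[0,0,0]]]'| sed -n '2p;4p'; done
```

```text
tool_pos: [0.4048, -0.2724, 0.0097]
contact_force: [0.2, -0.5, -0.1]
tool_pos: [0.4048, -0.2724, 0.0068]
contact_force: [1.2, -0.2, 0.6]
tool_pos: [0.4048, -0.2724, 0.0048]
contact_force: [-0.1, 1.2, -0.2]
tool_pos: [0.4048, -0.2725, 0.0028]
contact_force: [-0.6, -0.4, -0.1]
```

The reported TCP lies about 23 mm beyond the real fingertips, which both the catch and the dish confirm. At TCP z = 3 mm the tips are just over the dish lid, so I grip here.

```bash
python3 -m pendant '[[0.6,[0,0,0],[0,0,0]],[1,[0,0,0],[0,0,0]],[1,[0,0,0],[0,0,0]],[1,[0,0,0],[0,0,0]]]' 40| sed -n '2p;4,6p'; python3 -m pendant '[[1,[0,0,-10],[0,0,0]],[1,[0,0,-20],[0,0,0]],[1,[0,0,-30],[0,0,0]],[1,[0,0,-40],[0,0,0]],[1,[0,0,-40],[0,0,0]],[1,[0,0,-20],[0,0,0]],[1,[0,0,0],[0,0,0]]]'| sed -n '2p;4,6p'; python3 - <<'E'
from h import *
s=r.get_state();M=R.from_quat(s['eef_rot']).as_matrix()
print(((np.array([.619,-.316,.122])-s['tool_pos'])@M*1000).round(1))
E
```

```text
tool_pos: [0.4048, -0.2726, 0.0028]
contact_force: [0.2, -1.4, 0.2]
opening: 0.265
finger_force: 40.0
tool_pos: [0.4053, -0.2728, 0.1644]
contact_force: [0.4, -0.1, -0.5]
opening: 0.257
finger_force: 40.0
[-217.   -19.3   43. ]
```

```bash
python3 -m pendant '[[1,[-22,-2,0],[0,0,0]],[1,[-43,-4,0],[0,0,0]],[1,[-45,-4,0],[0,0,0]],[1,[-45,-4,0],[0,0,0]],[1,[-40,-3,0],[0,0,0]],[1,[-22,-2,0],[0,0,0]],[1,[0,0,20],[0,0,0]],[1,[0,0,22],[0,0,0]]]'| sed -n '2p;4,6p'; python3 -m pendant '[[1,[0,0,0],[0,0,0]],[1,[0,0,0],[0,0,0]],[1,[0,0,0],[0,0,0]]]'| sed -n '2p;4,6p'; python3 - <<'E'
from h import *
s=snap('side')['img'];c=snap('scene')['img']
f=lambda i,y,x,h,ww,W,H:cv2.resize(i[y:y+h,x:x+ww],(W,H),interpolation=cv2.INTER_CUBIC)
cv2.imwrite('pics/c9.png',np.hstack([f(s,150,310,150,150,400,400),f(c,150,310,150,150,400,400)])[:,:,::-1])
E
```

```text
tool_pos: [0.616, -0.3147, 0.1179]
contact_force: [-0.6, 0.4, -1.7]
opening: 0.26
finger_force: 40.0
tool_pos: [0.6186, -0.3153, 0.1217]
contact_force: [-0.5, 0.9, -2.4]
opening: 0.259
finger_force: 40.0
```

View pics/c9.png

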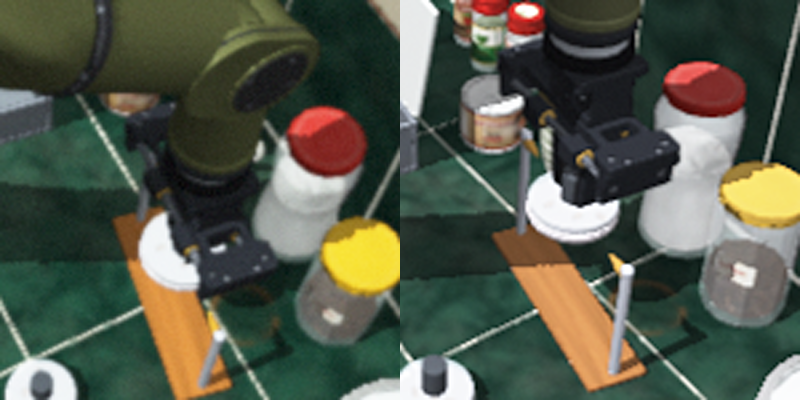

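The large dish hangs level between the pointers at their height, in both views. I hold it for two seconds, then take it to the case.

```bash
python3 -m pendant '[[1,[0,0,0],[0,0,0]],[1,[0,0,0],[0,0,0]],[1,[0,0,0],[0,0,0]],[1,[0,0,0],[0,0,0]],[1,[0,0,0],[0,0,0]],[1,[0,0,0],[0,0,0]],[1,[0,0,0],[0,0,0]],[1,[0,0,0],[0,0,0]]]'| sed -n '2p;5,6p';python3 -m pendant '[[1,[0,0,0],[0,0,0]],[1,[0,0,0],[0,0,0]],[1,[0,0,0],[0,0,0]],[1,[0,0,0],[0,0,0]],[1,[0,0,0],[0,0,0]],[1,[0,0,0],[0,0,0]],[1,[0,0,0],[0,0,0]],[1,[0,0,0],[0,0,0]]]'| sed -n '2p;5,6p'
python3 -m pendant '[[1,[0,0,-20],[0,0,0]],[1,[20,0,-25],[0,0,0]],[1,[40,20,-20],[0,0,0]],[1,[30,45,0],[0,0,0]],[1,[15,50,0],[0,0,0]],[1,[0,50,0],[0,0,0]],[1,[0,50,0],[0,0,0]],[1,[0,50,0],[0,0,0]]]'| sed -n '2p;5,6p'; python3 -m pendant '[[1,[0,30,0],[0,0,0]],[1,[0,15,0],[0,0,0]],[1,[0,0,0],[0,0,0]],[1,[0,0,0],[0,0,0]]]'| sed -n '2p;5,6p'
cat >> h.py <<'E'
def to(x,y,z):
    s=r.get_state();M=R.from_quat(s['eef_rot']).as_matrix();print('tool shift mm',((np.array([x,y,z])-s['tool_pos'])@M*1000).round(1),'yaw err',round(np.degrees(np.arctan2(M[1,1],M[0,1]))-83.7,1))
E
python3 -c "
from h import *
to(.5483,.004,.010)"
```

```text
tool_pos: [0.6184, -0.3151, 0.1208]
opening: 0.258
finger_force: 40.0
tool_pos: [0.6184, -0.3152, 0.1208]
opening: 0.257
finger_force: 40.0
tool_pos: [0.5441, -0.0385, 0.1876]
opening: 0.263
finger_force: 40.0
tool_pos: [0.548, 0.0023, 0.1859]
opening: 0.257
finger_force: 40.0
tool shift mm [-1.000e-01  2.100e+00  1.759e+02] yaw err -0.1
```

```bash
python3 -m pendant '[[1,[0,2,30],[0,0,0]],[1,[0,0,45],[0,0,0]],[1,[0,0,45],[0,0,0]],[1,[0,0,30],[0,0,0]],[1,[0,0,15],[0,0,0]],[1,[0,0,5],[0,0,0]],[1,[0,0,0],[0,0,0]]]'| sed -n '2p;4,6p'; python3 -m pendant '[[1,[0,0,3],[0,0,0]],[1,[0,0,2],[0,0,0]],[1,[0,0,0],[0,0,0]],[1,[0,0,0],[0,0,0]]]'| sed -n '2p;4,6p'
```

```text
tool_pos: [0.5489, 0.0062, 0.0164]
contact_force: [-0.7, 0.4, -1.0]
opening: 0.26
finger_force: 40.0
tool_pos: [0.5484, 0.0065, 0.011]
contact_force: [0.2, 1.4, -1.2]
opening: 0.257
finger_force: 40.0
```

```bash
python3 -m pendant '[[1,[0,0,1.5],[0,0,0]],[1,[0,0,0],[0,0,0]],[0.3,[0,0,0],[0,0,0]],[0.2,[0,0,0],[0,0,0]],[0.2,[0,0,0],[0,0,0]]]'| sed -n '2p;4,6p'; python3 -m pendant '[[0.2,[0,0,-20],[0,0,0]],[0.2,[0,0,-50],[0,0,0]],[0.2,[0,0,-50],[0,0,0]],[0.2,[0,0,-50],[0,0,0]],[0.2,[0,0,0],[0,0,0]]]'| sed -n '2p;4,6p'; python3 - <<'E'
from h import *
dishes('side');dishes('scene');to(.4505,-.346,.18)
snap('wrist','w10.png')
E
```

```text
tool_pos: [0.5484, 0.0065, 0.0094]
contact_force: [-0.2, -0.5, 0.9]
opening: 0.4
finger_force: 0.0
tool_pos: [0.5508, 0.0071, 0.183]
contact_force: [0.6, 0.6, -0.6]
opening: 0.397
finger_force: 0.0
side xy 0.5472 -0.0127 ax 27 89
side xy 0.452 -0.1614 ax 61 65
side xy 0.4465 -0.3499 ax 73 80
scene xy 0.4493 -0.1649 ax 61 71
scene xy 0.4437 -0.3536 ax 74 81
tool shift mm [  58.3 -360.7   -0.5] yaw err -0.0
```

```bash
sed -i "s/print(n,'xy'/print('circ',(np.array(cv2.minEnclosingCircle(c)[0])*s+[X0,Y0]).round(4),round(cv2.minEnclosingCircle(c)[1],1),n,'xy'/" h.py
python3 -m pendant '[[0,[10,-30,0],[0,0,0]],[0,[10,-55,0],[0,0,0]],[0,[10,-55,0],[0,0,0]],[0,[10,-55,0],[0,0,0]],[0,[10,-55,0],[0,0,0]],[0,[8,-55,0],[0,0,0]],[0,[0,-40,20],[0,0,0]],[0,[0,-16,20],[0,0,0]]]'| sed -n '2p;5,6p';python3 -m pendant '[[0,[0,0,0],[0,0,0]],[0,[0,0,0],[0,0,0]],[0,[0,0,0],[0,0,0]]]'| sed -n '2p;5,6p'
python3 - <<'E'
from h import *
dishes('wrist');to(.4503,-.346,.0028)
E
```

```text
tool_pos: [0.449, -0.3482, 0.1368]
opening: 0.504
finger_force: 0.0
tool_pos: [0.4523, -0.3441, 0.1401]
opening: 0.495
finger_force: 0.0
circ [ 0.4511 -0.1609] 31.2 wrist xy 0.4502 -0.1629 ax 57 57
circ [ 0.4444 -0.3481] 36.3 wrist xy 0.4444 -0.348 ax 70 72
tool shift mm [  1.9  -1.7 137.4] yaw err 0.2
```

```bash
python3 - <<'E'
from h import *
w=snap('wrist')['img'];a=px('wrist',[.4503,-.346,.052]);b=px('wrist',[.4444,-.348,.052]);print(a,b,px('wrist',[.4503,-.346,.022]),px('wrist',[.4444,-.348,.022]))
x,y=int(a[0])-60,int(a[1])-60
print(x,y);cv2.imwrite('pics/c11.png',cv2.resize(w[y:y+120,x:x+120],(600,600),interpolation=cv2.INTER_CUBIC)[:,:,::-1])
E
```

```text
[313.9 188.4] [310.8 182. ] [314.1 179.9] [311.3 174.1]
253 128
```

View pics/c11.png

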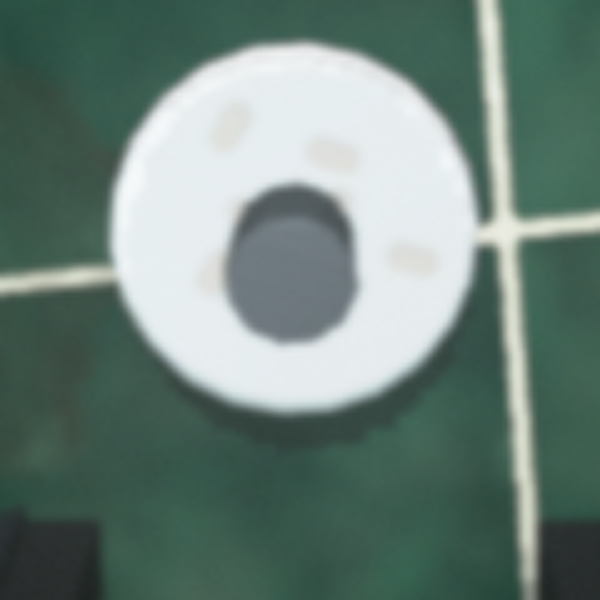

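The knob top is at crop (291,278), which is wrist pixel (311,184). That puts the medium dish at (.445,-.348) and agrees with the wrist blob fit. I correct and grip it.

```bash
python3 -m pendant '[[0,[7,-4.5,30],[0,0,0]],[0,[0,0,40],[0,0,0]],[0,[0,0,30],[0,0,0]],[0,[0,0,20],[0,0,0]],[0,[0,0,10],[0,0,0]],[0,[0,0,0],[0,0,0]],[0,[0,0,0],[0,0,0]]]'| sed -n '2p;4,6p'
python3 -c "
from h import *
to(.445,-.348,.0028)"
```

```text
tool_pos: [0.4443, -0.3499, 0.0102]
contact_force: [-0.0, 0.3, 0.4]
opening: 0.498
finger_force: 0.0
tool shift mm [-0.5  2.   7.4] yaw err 0.0
```

```bash
python3 -m pendant '[[0,[0,1.5,4],[0,0,0]],[0,[0,0,3],[0,0,0]],[0.3,[0,0,0],[0,0,0]],[0.4,[0,0,0],[0,0,0]],[1,[0,0,0],[0,0,0]],[1,[0,0,0],[0,0,0]],[1,[0,0,0],[0,0,0]]]' 40| sed -n '2p;4,6p'; python3 -m pendant '[[1,[0,0,-10],[0,0,0]],[1,[0,0,-20],[0,0,0]],[1,[0,0,-30],[0,0,0]],[1,[0,0,-40],[0,0,0]],[1,[0,0,-40],[0,0,0]],[1,[0,0,-20],[0,0,0]],[1,[0,0,0],[0,0,0]]]'| sed -n '2p;4,6p'; python3 - <<'E'
from h import *
to(.619,-.316,.122)
E
```

```text
tool_pos: [0.4438, -0.3482, 0.0024]
contact_force: [0.7, -0.8, 0.4]
opening: 0.26
finger_force: 40.0
tool_pos: [0.4446, -0.3487, 0.1642]
contact_force: [-0.6, 0.2, -0.9]
opening: 0.262
finger_force: 40.0
tool shift mm [-169.6   51.7   42.6] yaw err -0.0
```

```bash
python3 -m pendant '[[1,[-20,6,0],[0,0,0]],[1,[-40,12,0],[0,0,0]],[1,[-45,14,0],[0,0,0]],[1,[-40,12,0],[0,0,0]],[1,[-25,7,0],[0,0,0]],[1,[0,0,20],[0,0,0]],[1,[0,0,22],[0,0,0]],[1,[0,0,0],[0,0,0]]]'| sed -n '2p;4,6p'; python3 -m pendant '[[1,[0,0,0],[0,0,0]],[1,[0,0,0],[0,0,0]],[1,[0,0,0],[0,0,0]],[1,[0,0,0],[0,0,0]],[1,[0,0,0],[0,0,0]],[1,[0,0,0],[0,0,0]],[1,[0,0,0],[0,0,0]],[1,[0,0,0],[0,0,0]]]'| sed -n '2p;5,6p';python3 -m pendant '[[1,[0,0,0],[0,0,0]],[1,[0,0,0],[0,0,0]],[1,[0,0,0],[0,0,0]],[1,[0,0,0],[0,0,0]],[1,[0,0,0],[0,0,0]],[1,[0,0,0],[0,0,0]],[1,[0,0,0],[0,0,0]],[1,[0,0,0],[0,0,0]]]'| sed -n '2p;4,6p'
python3 - <<'E'
from h import *
to(.5582,.0935,.010)
# is a white dish where it should be? sample ring around dish rim
for n in('side','scene'):
    im=snap(n)['img']
    for a in (200,240,280): u,v=px(n,[.6185+.03*np.cos(np.radians(a)),-.3155+.03*np.sin(np.radians(a)),.141]);print(n,a,im[int(v),int(u)])
E
```

```text
tool_pos: [0.614, -0.3165, 0.1164]
contact_force: [-0.6, -0.2, -0.2]
opening: 0.259
finger_force: 40.0
tool_pos: [0.6183, -0.3161, 0.1203]
opening: 0.263
finger_force: 40.0
tool_pos: [0.6183, -0.3161, 0.1203]
contact_force: [0.4, 0.3, -0.6]
opening: 0.264
finger_force: 40.0
tool shift mm [104.7 400.6 110.3] yaw err 0.0
side 200 [241 245 246]
side 240 [243 246 247]
side 280 [48 50 62]
scene 200 [248 250 252]
scene 240 [248 250 252]
scene 280 [243 243 244]
```

```bash
python3 -m pendant '[[1,[0,0,-20],[0,0,0]],[1,[20,0,-25],[0,0,0]],[1,[40,20,-20],[0,0,0]],[1,[30,45,0],[0,0,0]],[1,[15,50,0],[0,0,0]],[1,[0,55,0],[0,0,0]],[1,[0,55,0],[0,0,0]],[1,[0,55,0],[0,0,0]]]'| sed -n '2p;5,6p'; python3 -m pendant '[[1,[0,55,0],[0,0,0]],[1,[0,45,0],[0,0,0]],[1,[0,25,0],[0,0,0]],[1,[0,0,0],[0,0,0]],[1,[0,0,0],[0,0,0]]]'| sed -n '2p;5,6p'
python3 -c "
from h import *
to(.5586,.0975,.010)"
```

```text
tool_pos: [0.5456, -0.0245, 0.187]
opening: 0.26
finger_force: 40.0
tool_pos: [0.5586, 0.0962, 0.1859]
opening: 0.26
finger_force: 40.0
tool shift mm [  0.3   1.5 175.9] yaw err -0.1
```

```bash
python3 -m pendant '[[1,[0,1.5,30],[0,0,0]],[1,[0,0,45],[0,0,0]],[1,[0,0,45],[0,0,0]],[1,[0,0,30],[0,0,0]],[1,[0,0,15],[0,0,0]],[1,[0,0,5],[0,0,0]],[1,[0,0,3],[0,0,0]],[1,[0,0,0],[0,0,0]]]'| sed -n '2p;4,6p'; python3 -m pendant '[[1,[0,0,1.5],[0,0,0]],[1,[0,0,1],[0,0,0]],[1,[0,0,0],[0,0,0]],[0.3,[0,0,0],[0,0,0]],[0.2,[0,0,0],[0,0,0]],[0.2,[0,0,0],[0,0,0]]]'| sed -n '2p;4,6p'; python3 -m pendant '[[0.2,[0,0,-20],[0,0,0]],[0.2,[0,0,-50],[0,0,0]],[0.2,[0,0,-50],[0,0,0]],[0.2,[0,0,-50],[0,0,0]],[0.2,[0,0,0],[0,0,0]]]'| sed -n '2p;4,6p'; python3 - <<'E'
from h import *
dishes('side');dishes('scene');to(.4511,-.1609,.14)
E
```

```text
tool_pos: [0.5592, 0.0995, 0.0131]
contact_force: [-0.5, 0.6, -1.1]
opening: 0.258
finger_force: 40.0
tool_pos: [0.5586, 0.0995, 0.0099]
contact_force: [0.8, 0.6, -0.1]
opening: 0.4
finger_force: 0.0
tool_pos: [0.561, 0.1006, 0.1837]
contact_force: [0.4, -0.1, 0.1]
opening: 0.396
finger_force: 0.0
circ [ 0.542  -0.0125] 38.7 side xy 0.5472 -0.0127 ax 27 90
circ [ 0.4514 -0.1594] 34.9 side xy 0.4519 -0.1615 ax 61 65
circ [ 0.4513 -0.1636] 37.6 scene xy 0.4493 -0.1648 ax 61 71
tool shift mm [  78.1 -270.2   39.9] yaw err -0.0
```

```bash
python3 -m pendant '[[0,[15,-30,0],[0,0,0]],[0,[15,-55,0],[0,0,0]],[0,[20,-55,0],[0,0,0]],[0,[20,-55,0],[0,0,0]],[0,[8,-50,10],[0,0,0]],[0,[0,-25,30],[0,0,0]],[0,[0,0,0],[0,0,0]],[0,[0,0,0],[0,0,0]]]'| sed -n '2p;5,6p'
python3 - <<'E'
from h import *
dishes('wrist');to(.452,-.160,.0028)
E
```

```text
tool_pos: [0.4516, -0.1587, 0.1397]
opening: 0.496
finger_force: 0.0
circ [ 0.45   -0.1561] 30.5 wrist xy 0.4484 -0.1564 ax 55 57
tool shift mm [  0.   -1.8 137.3] yaw err 0.2
```

```bash
python3 -m pendant '[[0,[1.5,2,30],[0,0,0]],[0,[0,0,40],[0,0,0]],[0,[0,0,30],[0,0,0]],[0,[0,0,20],[0,0,0]],[0,[0,0,10],[0,0,0]],[0,[0,0,0],[0,0,0]],[0,[0,0,0],[0,0,0]]]'| sed -n '2p;4,6p'
python3 -c "
from h import *
to(.4505,-.1565,.0028)"
```

```text
tool_pos: [0.4508, -0.158, 0.0106]
contact_force: [-0.3, -0.3, 0.2]
opening: 0.498
finger_force: 0.0
tool shift mm [0.5 1.5 7.8] yaw err 0.0
```

```bash
python3 -m pendant '[[0,[0,1,4],[0,0,0]],[0,[0,0,4],[0,0,0]],[0.3,[0,0,0],[0,0,0]],[0.4,[0,0,0],[0,0,0]],[1,[0,0,0],[0,0,0]],[1,[0,0,0],[0,0,0]],[1,[0,0,0],[0,0,0]]]' 40| sed -n '2p;4,6p'; python3 -m pendant '[[1,[0,0,-10],[0,0,0]],[1,[0,0,-20],[0,0,0]],[1,[0,0,-30],[0,0,0]],[1,[0,0,-40],[0,0,0]],[1,[0,0,-50],[0,0,0]],[1,[0,0,-30],[0,0,0]],[1,[0,0,0],[0,0,0]]]'| sed -n '2p;4,6p'; python3 - <<'E'
from h import *
to(.619,-.316,.122)
E
```

```text
tool_pos: [0.4503, -0.1572, 0.0019]
contact_force: [0.1, -0.1, -0.6]
opening: 0.26
finger_force: 40.0
tool_pos: [0.4512, -0.1578, 0.1842]
contact_force: [-0.1, 0.3, -1.6]
opening: 0.264
finger_force: 40.0
tool shift mm [-184.  -138.7   63.1] yaw err -0.0
```

```bash
python3 -m pendant '[[1,[-24,-18,0],[0,0,0]],[1,[-45,-34,0],[0,0,0]],[1,[-46,-35,0],[0,0,0]],[1,[-45,-34,0],[0,0,0]],[1,[-24,-18,0],[0,0,0]],[1,[0,0,30],[0,0,0]],[1,[0,0,32],[0,0,0]],[1,[0,0,0],[0,0,0]]]'| sed -n '2p;4,6p'; python3 -m pendant '[[1,[0,0,0],[0,0,0]],[1,[0,0,0],[0,0,0]],[1,[0,0,0],[0,0,0]],[1,[0,0,0],[0,0,0]],[1,[0,0,0],[0,0,0]],[1,[0,0,0],[0,0,0]],[1,[0,0,0],[0,0,0]],[1,[0,0,0],[0,0,0]]]'| sed -n '2p;5,6p';python3 -m pendant '[[1,[0,0,0],[0,0,0]],[1,[0,0,0],[0,0,0]],[1,[0,0,0],[0,0,0]],[1,[0,0,0],[0,0,0]],[1,[0,0,0],[0,0,0]],[1,[0,0,0],[0,0,0]],[1,[0,0,0],[0,0,0]],[1,[0,0,0],[0,0,0]]]'| sed -n '2p;4,6p'
python3 - <<'E'
from h import *
to(.5675,.1745,.010)
for n in('side','scene'):
    im=snap(n)['img']
    for a in (200,240,280): u,v=px(n,[.6185+.025*np.cos(np.radians(a)),-.3155+.025*np.sin(np.radians(a)),.141]);print(n,a,im[int(v),int(u)])
E
```

```text
tool_pos: [0.6144, -0.3149, 0.1156]
contact_force: [0.6, -0.9, -0.8]
opening: 0.26
finger_force: 40.0
tool_pos: [0.6178, -0.3156, 0.1198]
opening: 0.259
finger_force: 40.0
tool_pos: [0.6178, -0.3156, 0.1198]
contact_force: [0.4, 0.3, -0.3]
opening: 0.256
finger_force: 40.0
tool shift mm [103.8 481.6 109.8] yaw err 0.0
side 200 [239 243 244]
side 240 [234 235 233]
side 280 [77 82 87]
scene 200 [246 248 250]
scene 240 [246 244 244]
scene 280 [249 249 250]
```

```bash
python3 -m pendant '[[1,[0,0,-20],[0,0,0]],[1,[20,0,-25],[0,0,0]],[1,[40,20,-25],[0,0,0]],[1,[30,45,0],[0,0,0]],[1,[14,50,0],[0,0,0]],[1,[0,55,0],[0,0,0]],[1,[0,55,0],[0,0,0]],[1,[0,55,0],[0,0,0]]]'| sed -n '2p;5,6p'; python3 -m pendant '[[1,[0,55,0],[0,0,0]],[1,[0,55,0],[0,0,0]],[1,[0,50,0],[0,0,0]],[1,[0,30,0],[0,0,0]],[1,[0,12,0],[0,0,0]],[1,[0,0,0],[0,0,0]],[1,[0,0,0],[0,0,0]]]'| sed -n '2p;5,6p'
python3 -c "
from h import *
to(.5672,.175,.010)"
```

```text
tool_pos: [0.5462, -0.024, 0.1916]
opening: 0.261
finger_force: 40.0
tool_pos: [0.5676, 0.1725, 0.1899]
opening: 0.259
finger_force: 40.0
tool shift mm [  0.7   2.8 179.9] yaw err -0.1
```

```bash
python3 -m pendant '[[1,[0,1.5,30],[0,0,0]],[1,[0,0,45],[0,0,0]],[1,[0,0,45],[0,0,0]],[1,[0,0,30],[0,0,0]],[1,[0,0,17],[0,0,0]],[1,[0,0,6],[0,0,0]],[1,[0,0,3],[0,0,0]],[1,[0,0,0],[0,0,0]]]'| sed -n '2p;4,6p'; python3 -m pendant '[[1,[0,0,2],[0,0,0]],[1,[0,0,1.5],[0,0,0]],[1,[0,0,0],[0,0,0]],[0.3,[0,0,0],[0,0,0]],[0.2,[0,0,0],[0,0,0]],[0.2,[0,0,0],[0,0,0]]]'| sed -n '2p;4,6p'; python3 -m pendant '[[0.2,[0,0,-20],[0,0,0]],[0.2,[0,0,-50],[0,0,0]],[0.2,[0,0,-50],[0,0,0]],[0.2,[0,0,-50],[0,0,0]],[0.2,[0,0,-50],[0,0,0]],[0.2,[0,0,0],[0,0,0]],[0.2,[0,0,0],[0,0,0]]]'| sed -n '1,2p;4,6p'; python3 - <<'E'
from h import *
im=snap('scene')['img']; s=snap('side')['img']
for nm,y in(('L',-.0845),('M',.006),('S',.080)):
    c=np.array([.5582,.0935])+y*np.array([.110,.994])
    for n,i in(('side',s),('scene',im)):
        print(nm,n,'knob',i[tuple(px(n,[*c,.058])[::-1].astype(int))],[i[tuple(px(n,[*(c+[-.022,-.0]),.028])[::-1].astype(int))].tolist()])
hx=np.array([.5582,.0935])+.066*np.array([.994,-.110]);print('hinge',hx);s=r.get_state();M=R.from_quat(s['eef_rot']).as_matrix();print(s['tool_pos'],((np.array([*hx,.072])-s['tool_pos'])@M*1000).round(1))
E
```

```text
tool_pos: [0.5682, 0.1766, 0.0147]
contact_force: [-0.4, 0.2, -1.1]
opening: 0.265
finger_force: 40.0
tool_pos: [0.5677, 0.1764, 0.0104]
contact_force: [0.6, 0.5, -0.4]
opening: 0.402
finger_force: 0.0
clock: 53.38
tool_pos: [0.5671, 0.176, 0.2307]
contact_force: [0.1, 0.3, -0.7]
opening: 0.399
finger_force: 0.0
L side knob [74 82 88] [[238, 239, 238]]
L scene knob [107 111 119] [[245, 243, 243]]
M side knob [123 130 141] [[242, 245, 246]]
M scene knob [103 111 122] [[247, 249, 251]]
S side knob [106 117 125] [[243, 246, 248]]
S scene knob [111 118 128] [[252, 253, 255]]
hinge [0.623804 0.08624 ]
[0.56661453 0.17571363 0.22932493] [-67.  -82.4 157.3]
```

All three dishes are in place in the case: knobs and rims are seen where expected in both views. Now I shut the fingers and go over behind the lid.

```bash
python3 -m pendant '[[1,[-20,-15,0],[0,0,0]],[1,[-40,-28,0],[0,0,0]],[1,[-40,-28,0],[0,0,0]],[1,[-14,-11,0],[0,0,0]],[1,[0,0,0],[0,0,0]],[1,[0,0,0],[0,0,0]],[1,[0,0,0],[0,0,0]]]' 20| sed -n '2p;4,6p'; python3 -c "
from h import *
s=r.get_state();M=R.from_quat(s['eef_rot']).as_matrix();print(((np.array([.6238,.0862,.072])-s['tool_pos'])@M*1000).round(1))"
```

```text
tool_pos: [0.6709, 0.0839, 0.2303]
contact_force: [0.6, -0.1, 1.0]
opening: 0.004
finger_force: 0.0
[ 46.9  -2.9 158.4]
```

```bash
python3 -m pendant '[[1,[0,0,25],[0,0,0]],[1,[0,0,30],[0,0,0]],[1,[0,0,14],[0,0,0]],[1,[0,0,0],[0,0,0]],[1,[5,0,0],[0,0,0]],[1,[5,0,0],[0,0,0]],[1,[4,0,0],[0,0,0]],[1,[0,0,0],[0,0,0]]]' | sed -n '2p;4p'; python3 -m pendant '[[1,[5,0,-0.5],[0,0,0]],[1,[5,0,-0.5],[0,0,0]],[1,[5,0,-1],[0,0,0]],[1,[0,0,0],[0,0,0]],[1,[0,0,0],[0,0,0]]]' | sed -n '2p;4p'
```

```text
tool_pos: [0.6582, 0.0841, 0.1621]
contact_force: [1.7, 0.1, 0.5]
tool_pos: [0.643, 0.0855, 0.1632]
contact_force: [1.9, 0.8, -0.1]
```

```bash
python3 -m pendant '[[1,[8,0,-1],[0,0,0]],[1,[8,0,-1],[0,0,0]],[1,[9,0,0],[0,0,0]],[1,[8,0,2],[0,0,0]],[1,[8,0,2],[0,0,0]],[1,[7,0,2],[0,0,0]],[1,[0,0,0],[0,0,0]]]' | sed -n '2p;4p'; python3 -m pendant '[[1,[7,0,2.5],[0,0,0]],[1,[7,0,3],[0,0,0]],[1,[7,0,4],[0,0,0]],[1,[7,0,5],[0,0,0]],[1,[6,0,5],[0,0,0]],[1,[6,0,5],[0,0,0]],[1,[0,0,0],[0,0,0]]]' | sed -n '2p;4p'
```

```text
tool_pos: [0.5947, 0.0911, 0.1592]
contact_force: [1.6, -0.3, 2.0]
tool_pos: [0.5549, 0.0952, 0.1344]
contact_force: [1.0, -0.0, 1.3]
```

```bash
python3 -m pendant '[[1,[6,0,5],[0,0,0]],[1,[5,0,6],[0,0,0]],[1,[5,0,6],[0,0,0]],[1,[4,0,7],[0,0,0]],[1,[4,0,7],[0,0,0]],[1,[4,0,7],[0,0,0]],[1,[0,0,0],[0,0,0]]]' | sed -n '2p;4p'; python3 -m pendant '[[1,[3,0,7],[0,0,0]],[1,[3,0,7],[0,0,0]],[1,[2,0,7],[0,0,0]],[1,[1,0,5],[0,0,0]],[1,[1,0,4],[0,0,0]],[1,[0,0,0],[0,0,0]]]' | sed -n '2p;4p'
```

```text
tool_pos: [0.5272, 0.0983, 0.0963]
contact_force: [-0.2, 1.3, 3.2]
tool_pos: [0.5176, 0.0994, 0.0666]
contact_force: [1.0, -0.7, 1.8]
```

```bash
python3 -m pendant '[[1,[0,0,4],[0,0,0]],[1,[0,0,3],[0,0,0]],[1,[0,0,2],[0,0,0]],[1,[0,0,0],[0,0,0]]]' | sed -n '2p;4p'; python3 -m pendant '[[1,[0,0,2],[0,0,0]],[1,[0,0,0],[0,0,0]],[1,[0,0,0],[0,0,0]]]' | sed -n '2p;4p'; python3 -m pendant '[[1,[0,0,2],[0,0,0]],[1,[0,0,0],[0,0,0]],[1,[0,0,0],[0,0,0]]]' | sed -n '2p;4p'
```

```text
tool_pos: [0.5166, 0.0995, 0.0577]
contact_force: [-1.9, 0.7, 3.0]
tool_pos: [0.5182, 0.0991, 0.0556]
contact_force: [-0.1, -0.2, -1.0]
tool_pos: [0.518, 0.0993, 0.0538]
contact_force: [0.7, -0.1, 0.0]
```

```bash
python3 -m pendant '[[1,[0,0,1.5],[0,0,0]],[1,[0,0,0],[0,0,0]],[1,[0,0,0],[0,0,0]]]' | sed -n '2p;4p'; python3 -m pendant '[[1,[0,0,1.5],[0,0,0]],[1,[0,0,0],[0,0,0]],[1,[0,0,0],[0,0,0]]]' | sed -n '2p;4p'
```

```text
tool_pos: [0.518, 0.0993, 0.0524]
contact_force: [1.1, -1.7, 2.0]
tool_pos: [0.5179, 0.0993, 0.0511]
contact_force: [0.0, -1.1, 5.5]
```

```bash
python3 -m pendant '[[1,[0,0,1.5],[0,0,0]],[1,[0,0,0],[0,0,0]],[1,[0,0,0],[0,0,0]]]' | sed -n '2p;4p'; python3 -m pendant '[[1,[0,0,-3],[0,0,0]],[1,[0,0,-4],[0,0,0]],[1,[0,0,-4],[0,0,0]],[1,[0,0,0],[0,0,0]],[1,[0,0,0],[0,0,0]]]' | sed -n '2p;4p';  python3 -m pendant '[[1,[0,0,0],[0,0,0]],[1,[0,0,0],[0,0,0]]]' | sed -n '2p;4p'
python3 - <<'E'
from h import *
im=snap('side')['img'];C=np.array([.5582,.0935]);X=np.array([.994,-.110]);Y=np.array([.11,.994])
# sample brightness along near-end line across lid top, shut => near corner edge at z=.076
for n in('side','scene'):
    im=snap(n)['img']
    print(n,[int(im[tuple(px(n,[*(C+.03*X+y*Y),.076])[::-1].astype(int))].mean()) for y in(-.16,-.152,-.148,-.143,-.138,-.12,-.09)])
E
```

```text
tool_pos: [0.5179, 0.0993, 0.0502]
contact_force: [-1.3, -1.1, 11.8]
tool_pos: [0.5177, 0.0994, 0.0602]
contact_force: [1.0, -1.2, -0.2]
tool_pos: [0.5177, 0.0994, 0.0602]
contact_force: [0.5, -0.3, -0.1]
side [75, 155, 167, 166, 164, 165, 164]
scene [119, 196, 196, 166, 167, 168, 168]
```

```bash
python3 -m pendant '[[1,[0,0,-8],[0,0,0]],[1,[0,0,0],[0,0,0]],[1,[0,0,0],[0,0,0]]]' | sed -n '2p;4p'; python3 -m pendant '[[1,[0,0,-30],[0,0,0]],[1,[0,0,-50],[0,0,0]],[1,[0,0,-50],[0,0,0]],[1,[0,0,0],[0,0,0]],[1,[0,0,0],[0,0,0]],[1,[0,0,0],[0,0,0]],[1,[0,0,0],[0,0,0]]]' | sed -n '1,2p;4p'
python3 - <<'E'
from h import *
C=np.array([.5582,.0935]);X=np.array([.994,-.110]);Y=np.array([.11,.994])
for n in('side','scene'):
    im=snap(n)['img']
    for x in(-.05,0,.05): print(n,x,[int(im[tuple(px(n,[*(C+x*X+y*Y),.076])[::-1].astype(int))].mean()) for y in(-.12,-.09,-.05,0,.05,.09,.12)])
E
```

```text
tool_pos: [0.5179, 0.0994, 0.0685]
contact_force: [-0.2, -0.4, -0.2]
clock: 64.0
tool_pos: [0.5171, 0.0992, 0.1972]
contact_force: [-0.5, 0.3, 0.0]
side -0.05 [157, 251, 243, 247, 251, 245, 250]
side 0 [165, 250, 250, 250, 250, 234, 24]
side 0.05 [164, 251, 248, 250, 245, 246, 26]
scene -0.05 [154, 247, 250, 247, 250, 251, 241]
scene 0 [164, 251, 251, 251, 251, 251, 252]
scene 0.05 [164, 251, 252, 251, 249, 250, 251]
```

The lid is shut flat and stays down with the finger away (white all over its top at 76 mm). I hand the job in.

```bash
python3 -c "
from plant import r
print(r.finish_job())"
```

```text
the job is handed in; nothing more can be done
None
```

The job is handed in after about 64 s of robot time, with no verdict returned: the lid was eased open, all three dishes were held at the viewing place for about two seconds and packed upright side by side, and the lid is shut and caught, with the tin, mug and canister not touched.

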